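# Set the adjustable prop and pack the riser beside it to the same height

### The job

The adjustable steel prop has been left between two holes: press its head down until the sprung button pops out through the next hole and locks it. Then stack aluminium blocks, centred one on another, on the riser that stands beside the prop until the top is level with the prop's head, and no higher, so that a long workpiece can lie level across both. Leave the tape measure and the oil can where they are.

Things in the scene. Friction and masses are not known exactly. Their poses are not given: they have to be found in the camera images.
- prop: Adjustable prop, fixed to the bench. A 100 x 100 x 8 mm base plate with bolts carries an upright bright square outer tube, 40 mm wide and reaching 80 mm above the bench; in the face towards the robot (the prop's own -x) it has two 12 mm holes one above the other, 28 and 64 mm above the bench. Origin: centre of the underside, on the bench.
- prop_head (a point): Centre of the top face of the prop's flat square head plate (60 x 60 x 10 mm, steel), which sits on the darker 30 mm square inner tube, on the prop's vertical axis. Now about 109 to 120 mm above the bench; 96 mm (within 1.5 mm) when locked in the lower hole. Its z axis points up.
- prop_tube (a joint): How far the inner tube and head are pushed down (m): 0 with the button in the upper hole, 0.036 (within 0.0015) locked in the lower hole; it starts about midway and stays where it is left. Sliding it takes about 4 to 6 N, a slow press with a stop at 10 to 15 N is enough; once the button has popped out the tube is locked both ways and no normal push moves it on. It is the head's downward travel.
- prop_button (a joint): How far the 10 mm round sprung button on the inner tube is pressed in (m): 0 when popped out, standing 4 mm proud of the outer tube's face; about 0.008 while held in behind the wall between the holes. It points to the prop's own -x and pops out by itself at the hole.
- riser_low: Square steel riser block, 70 x 70 mm, 40 mm high, fixed to the bench. Origin: centre of the underside. One of the two risers, drawn anew each time, stands beside the prop (centres about 0.12 to 0.26 m apart, to the robot's left of it) and is the one to use; the other stands far off to the right, more than 0.5 m from the prop, and is not needed.
- riser_high: Square steel riser block, 70 x 70 mm, 68 mm high, fixed to the bench. Origin: centre of the underside. Otherwise as riser_low.
- spacer_1: Aluminium block with bored holes in its top, 40 (its own x) x 60 (its own y) x 28 mm high, 0.12 to 0.2 kg, lying flat on the bench. Origin: centre of the underside. The bench vice stands between the blocks and the prop: carried with the tool point 0.22 m above the bench they pass over it. The low riser needs two such blocks, the high riser one.
- spacer_2: A second block, the same as spacer_1.
- spacer_3: A third block, the same as spacer_1.
- tape_measure: Tape measure standing on the thin brown board on the bench, 42 x 84 x 68 mm; a bystander to leave alone. Origin: centre of the underside.
- oil_can: Small green oil can, 55 mm across, 151 mm high with its spout, standing on the bench (the near one; another stands out of reach at the back); a bystander to leave alone. Origin: centre of the underside.
Things that resemble listed ones, but are neither listed nor needed, are in the scene too. Leave any pink look-alike of the spacer_1 alone.

How it is judged:
By the outcome, as a careful person would: the job done as asked, in the order asked, and still so for the second after the job is handed in, with the robot touching nothing.
It also fails if it takes over 72 s, if anything falls off the work surface, if the arm or the gripper's body presses on something with over 40 N, if the wrist force passes 120 N, or if a joint passes its speed limit or range.

### The arm

A 6-joint arm with a two-finger parallel gripper is mounted at the origin on a cart in front of the work surface, level with it; the furniture and walls round the work are solid. World frame = base frame: x ahead of the robot, y to its left, z up, the work surface at z = 0. Lengths are in m, angles in degrees, forces in N, time in s.
With the tool pointing down it reaches from about 0.4 to 0.825 m from the base axis. Payload 7 kg.
Tool frame: the origin (TCP) lies between the finger pads, 19 mm behind the fingertips; this is the grasp point; z points along the fingers, y is the line along which they close (so a half turn about z gives the same grasp; the last joint's range is limited). The gripper opens to 88 mm and grips with 3 to 60 N. Pads are 19 mm wide; open, the fingers measure 130 mm over their backs; the gripper's body (78 mm by 193 mm) begins 47 mm behind the grasp point.
Start: joints at [-54.654, 20.546, 0.682, 0, -70.136, -16.507], TCP at [0.218, -0.639, 0.245] pointing down, gripper open.
Joint ranges: [-176.03, 176.03], [-82.01, 121.73], [-58.28, 71.71], [-173.87, 95.51], [-174.79, -0.11], [-173.66, 173.66]. Speed limits (degrees/s): [136.94, 136.94, 172.46, 180, 180, 180].

### API

Orientations are given as [roll, pitch, yaw] about the fixed x, y, z axes, in that order (R = Rz(yaw) Ry(pitch) Rx(roll)).
In Python, from plant import r gives the robot as it stands. The module is installed in compiled form; this text tells all that it offers.
- The arm moves only by the tool jog_arm, never from a script. Its argument "deltas" is a list that holds one entry, the list of rows, each a list of 5 numbers: the opening, from -1 (shut) to 1 (fully open), then the shift along the world's x, y, z in cm, then the turn about the world's z in rad. In form: [[[claw, dx, dy, dz, turn], ...]]. A call has 1 to 8 rows; each row shifts and turns the commanded pose from where the row before left it; what a row does not reach is not made up. A row lasts 1/8 s, in which the tool goes at most 62.5 mm and 10.7 degrees, less where a joint would pass 70% of its speed; a pose out of reach is approached as far as the arm can. A call with a gripper value outside its range is refused whole. The fingers move at their own pace and stop on an object; "force" is the grip in N (left out, the last holds). Time passes only in rows, so rows that do not move let the fingers close. It gives the time, the measured TCP pose, the force, the opening and the grip force at its end, in the units of the state.
- r.get_state(): the state, without advancing time (a new reading comes with each control period).
- r.capture(name): name is "scene" or "side" or "wrist"; returns the picture (384x512x3 uint8, blue, green, red); there is no depth.
- r.camera_info(name): a dict with "fx", "fy", "cx", "cy" (pixels), "k1" (the pictures are not rectified: a ray, as slopes to the right and down, at radius r is drawn at 1 + k1 r^2 times it, then the intrinsics apply), "view" (4x4, takes a point from world to camera coordinates). Camera axes: x right, y up, looking along -z (the intrinsics and any distortion apply to the point x, -y, -z); pixel columns grow to the right and rows downward; lengths in m; the calibration is good to about 2 mm. A picture is of the moment at which its call begins: read the wrist's pose just before it. camera_info takes no time and is no camera call; for the wrist camera it gives the pose at the moment of the call.
- r.close_job(): hands the job in; it is judged then, once.
The state is a dict: "time_s": time; "joints": joint angles; "qd": joint speeds; "joint_torque": joint torques, N m; "tcp_pos": TCP position; "eef_rot": TCP orientation; "contact_force": force on the tool from outside, world axes, zero at the start; "moment": the same for the moment, N m; "gripper_width": finger opening in m; "gripper_force": force on a finger pad.
Only numpy, scipy, OpenCV 4.12 (cv2) and the standard library are available. Lean on these libraries where they do the work, as an engineer would, in place of code of your own. Each camera call takes 0.05 s, during which the arm holds its last target. There are 200 camera calls.

## Working session

There is one attempt and no reset: what is moved stays moved. The work goes in short steps, Python scripts to look and compute and a tool call to move; the robot and the scene stay as the last step left them, time stands still between calls to the robot, and variables do not carry over. Pictures are saved under pics/ and viewed, at most 10 in all, crops included, and the job is handed in when it is done.

Besides the shell and the picture viewer there is one more tool, called after ">>>" in YAML: its name, and indented under it one key for each argument. jog_arm: Moves the arm, as the interface text tells. Its arguments: {"type":"object","properties":{"deltas":{"type":"array"},"force":{"type":"number"}},"required":["deltas"]}

```bash
mkdir -p pics; cat > h.py <<'E'
import numpy as np, cv2
from plant import r
def px(info,P):
    v=np.array(info['view']); c=v@np.append(P,1); a=c[0]/-c[2]; b=-c[1]/-c[2]
    s=1+info['k1']*(a*a+b*b); return np.array([info['fx']*a*s+info['cx'],info['fy']*b*s+info['cy']])
def at(info,uv,z):
    a0=(uv[0]-info['cx'])/info['fx']; b0=(uv[1]-info['cy'])/info['fy']; a,b=a0,b0
    for _ in range(30):
        s=1+info['k1']*(a*a+b*b); a,b=a0/s,b0/s
    v=np.array(info['view']); R=v[:3,:3]; C=-R.T@v[:3,3]; d=R.T@np.array([a,-b,-1])
    return C+d*(z-C[2])/d[2]
E
python3 - <<'E'
from h import *
a=r.capture('scene');b=r.capture('side')
cv2.imwrite('pics/scene_raw.png',a);cv2.imwrite('pics/side_raw.png',b)
cv2.imwrite('pics/a.png',cv2.resize(a,(800,600),interpolation=cv2.INTER_CUBIC))
cv2.imwrite('pics/b.png',cv2.resize(b,(800,600),interpolation=cv2.INTER_CUBIC))
for n in('scene','side'):
    i=r.camera_info(n);v=np.array(i['view']);print(n,i['fx'],i['k1'],-v[:3,:3].T@v[:3,3],-v[2,:3])
print(r.get_state()['time_s'])
E
```

```text
scene 392.07671693795066 0.04353936763790869 [ 0.08851511 -1.14754905  0.68753007] [ 0.37391299  0.82253757 -0.42851024]
side 360.2747616448957 0.0316791729316066 [0.66446942 1.17111135 0.66128434] [-0.03481929 -0.90065535 -0.43313687]
0.1
```

View pics/a.png

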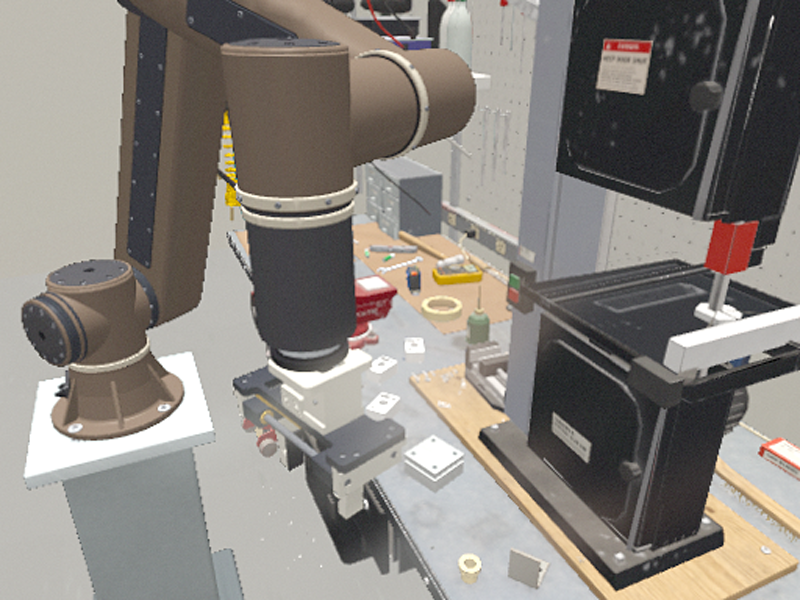

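View pics/b.png

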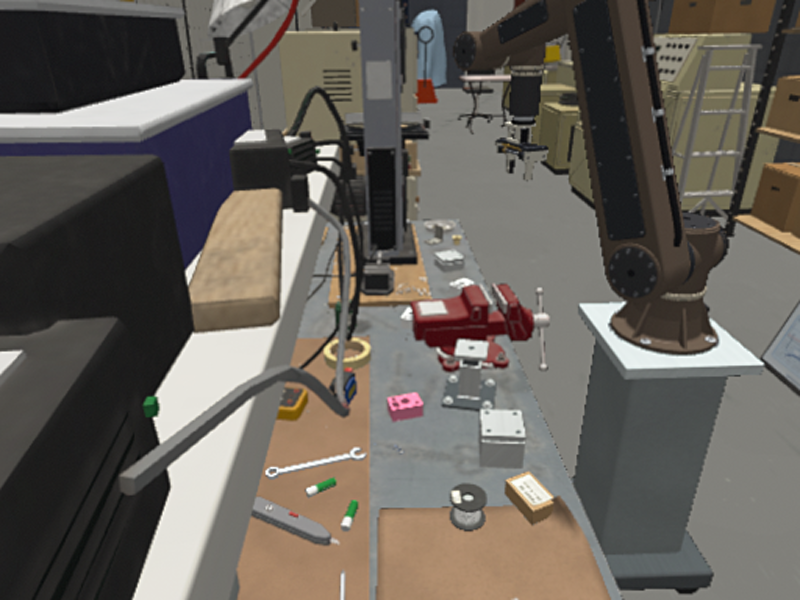

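The scene view shows three bored aluminium blocks at (383,403), (382,363) and (413,346). The far riser is at (434,460) and the oil can at (478,325). In the side view the prop head is at (472,348), the near riser's top at (502,424), the pink look-alike at (405,405) and the vice at (470,315).

```bash
python3 - <<'E'
from h import *
a=cv2.imread('pics/scene_raw.png');b=cv2.imread('pics/side_raw.png')
c1=cv2.resize(a[205:315,225:315],None,fx=5,fy=5,interpolation=cv2.INTER_CUBIC)
c2=cv2.resize(b[205:315,270:350],None,fx=5,fy=5,interpolation=cv2.INTER_CUBIC)
h=550
cv2.imwrite('pics/c.png',np.hstack([c1[:h,:400],c2[:h,:400]]))
i=r.camera_info('scene');j=r.camera_info('side')
for n,u in(('A',(383,403)),('B',(382,363)),('C',(413,346))):print(n,at(i,np.array(u)*.64,.028).round(3))
print('oil',at(i,np.array((478,338))*.64,.03).round(3),'far riser',at(i,np.array((434,455))*.64,.04).round(3),at(i,np.array((434,455))*.64,.068).round(3))
print('head',at(j,np.array((472,348))*.64,.115).round(3))
for z in(.04,.068):print('riser',z,[at(j,np.array(u)*.64,z).round(3)[:2] for u in((481,411),(521,409),(524,437),(483,438))])
E
```

```text
A [ 0.45  -0.252  0.028]
B [ 0.505 -0.115  0.028]
C [ 0.596 -0.076  0.028]
oil [ 0.743 -0.107  0.03 ] far riser [ 0.462 -0.439  0.04 ] [ 0.446 -0.47   0.068]
head [0.499 0.254 0.115]
riser 0.04 [array([0.495, 0.349]), array([0.422, 0.347]), array([0.435, 0.424]), array([0.504, 0.423])]
riser 0.068 [array([0.502, 0.386]), array([0.433, 0.384]), array([0.445, 0.458]), array([0.511, 0.457])]
```

View pics/c.png

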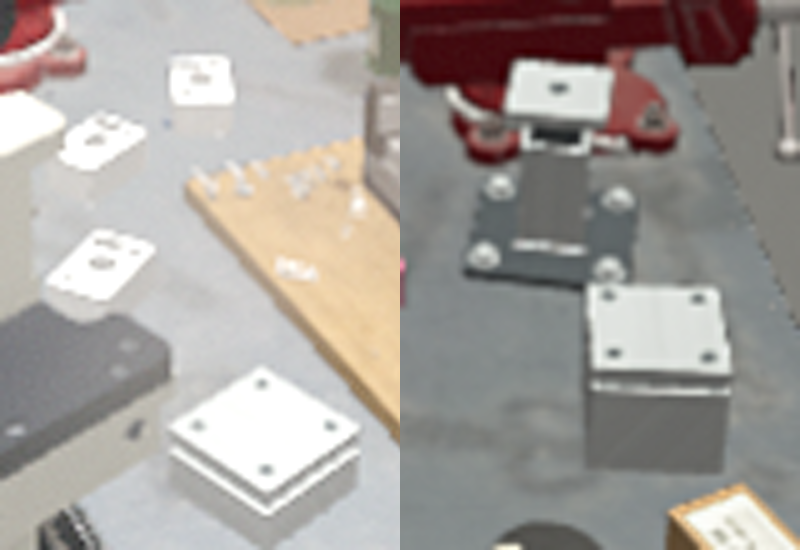

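Near riser is the high one (its visible side is tall), so one block. Candidates are A (383,403), B (382,363), C (413,346) and the pink one at side (405,405). All three grey ones have bored holes; I choose A, which stands free. Now to refine the prop and riser positions.

```bash
python3 - <<'E'
from h import *
i=r.camera_info('scene');j=r.camera_info('side')
f=lambda L:[((x-400)/5+270,y/5+205) for x,y in L]
g=lambda L:[(x/5+225,y/5+205) for x,y in L]
def show(n,info,L,z):
    P=np.array([at(info,u,z)[:2] for u in L]);print(n,z,P.round(3).tolist(),P.mean(0).round(4),'sides',np.linalg.norm(P-np.roll(P,-1,0),axis=1).round(3))
R=f([(585,287),(725,287),(733,372),(585,372)])
show('riser',j,R,.068);show('riser',j,R,.04);show('rbase',j,f([(587,468),(722,470)]),0)
H=f([(510,62),(613,66),(608,122),(507,118)])
for z in(.109,.115,.12):show('head',j,H,z)
show('base',j,f([(480,180),(637,188),(630,284),(464,276)]),.008)
show('A',i,g([(103,229),(156,237),(100,305),(46,283)]),.028)
show('Bb',i,g([(105,112),(147,128),(105,165),(58,155)]),.028)
E
```

```text
riser 0.068 [[0.504, 0.383], [0.429, 0.387], [0.442, 0.457], [0.516, 0.453]] [0.4727 0.4201] sides [0.075 0.07  0.074 0.07 ]
riser 0.04 [[0.497, 0.346], [0.418, 0.35], [0.431, 0.423], [0.509, 0.419]] [0.4637 0.3846] sides [0.079 0.074 0.078 0.074]
rbase 0 [[0.51, 0.447], [0.441, 0.452]] [0.4756 0.4492] sides [0.07 0.07]
head 0.109 [[0.524, 0.21], [0.461, 0.219], [0.476, 0.283], [0.534, 0.275]] [0.4986 0.2467] sides [0.063 0.066 0.058 0.066]
head 0.115 [[0.525, 0.22], [0.464, 0.229], [0.478, 0.293], [0.535, 0.285]] [0.5004 0.2567] sides [0.062 0.065 0.058 0.065]
head 0.12 [[0.526, 0.229], [0.465, 0.238], [0.48, 0.301], [0.536, 0.293]] [0.5019 0.2651] sides [0.062 0.065 0.057 0.065]
base 0.008 [[0.537, 0.187], [0.437, 0.202], [0.461, 0.302], [0.558, 0.289]] [0.4983 0.2449] sides [0.101 0.103 0.098 0.105]
A 0.028 [[0.466, -0.218], [0.492, -0.239], [0.435, -0.289], [0.415, -0.256]] [ 0.4519 -0.2502] sides [0.033 0.076 0.039 0.064]
Bb 0.028 [[0.522, -0.088], [0.539, -0.119], [0.496, -0.15], [0.473, -0.126]] [ 0.5076 -0.1206] sides [0.035 0.053 0.033 0.062]
```

>>> jog_arm:
  deltas:
    - [[-1,2,4,0,0],[-1,3,5.5,0,0],[-1,3,5.5,0,0],[-1,3,5.5,0,0],[-1,3,5.5,0,0],[-1,3,5.5,0,0],[-1,2,4,0,0],[-1,0,0,0,0]]
  force: 20

```text
time_s: 1.1
tcp_pos: [0.4086, -0.2821, 0.2454]
eef_rot: [180.0, 0.0, -160.9]
contact_force: [0.2, -0.0, -0.2]
gripper_width: 0.0133
gripper_force: 0.0
```

```bash
python3 - <<'E'
from h import *
i=r.camera_info('wrist');w=r.capture('wrist')
cv2.imwrite('pics/w1.png',w);v=np.array(i['view']);print(-v[:3,:3].T@v[:3,3])
np.save('w1.npy',i,allow_pickle=True)
for P in((.452,-.25,.028),(.508,-.12,.028)):print(px(i,P))
E
```

```text
[ 0.33266721 -0.30765458  0.38488241]
[265.88569683 203.11547157]
[335.26031875 263.10158757]
```

View pics/w1.png

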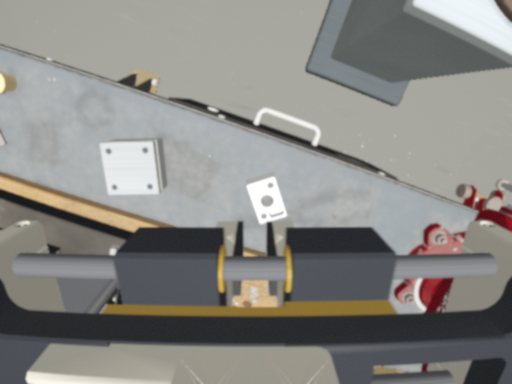

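The wrist view shows the far riser at (132,167). Block A's top is grey-white with a bore, corners about (247,183), (275,177), (287,216), (259,223). The vice is at the right.

```bash
python3 - <<'E'
from h import *
i=np.load('w1.npy',allow_pickle=True).item();w=cv2.imread('pics/w1.png')
g=w.min(2);m=((g>190)*255).astype(np.uint8);m[:170]=0;m[228:]=0;m[:,:240]=0;m[:,295:]=0
n,l,s,c=cv2.connectedComponentsWithStats(m);k=1+s[1:,4].argmax();print(s[k])
pts=cv2.findNonZero((l==k).astype(np.uint8));B=cv2.boxPoints(cv2.minAreaRect(pts));print(B.tolist())
P=np.array([at(i,u,.028)[:2] for u in B]);print(P.round(4).tolist(),P.mean(0))
for a in range(2):
    d=P[a+1]-P[a];print(np.linalg.norm(d),np.degrees(np.arctan2(d[1],d[0])))
E
```

```text
[ 246  176   42   49 1224]
[[244.79998779296875, 184.39999389648438], [274.5, 174.5], [288.29998779296875, 215.89999389648438], [258.5999755859375, 225.79998779296875]]
[[0.436, -0.2858], [0.4101, -0.2528], [0.4597, -0.214], [0.4874, -0.2482]] [ 0.4483188  -0.25021975]
0.041961222903982055 128.12292449918965
0.06297127127273774 38.07029804700145
```

>>> jog_arm:
  deltas:
    - [[-1,1,4,0,0],[-1,1,5.5,0,0],[-1,1,5.5,0,0],[-1,1,5.5,0,0],[-1,1,5.5,0,0],[-1,1,5.5,0,0],[-1,1,5.5,0,0],[-1,0,4,0,0]]

```text
time_s: 2.15
tcp_pos: [0.4781, 0.1267, 0.245]
eef_rot: [-180.0, -0.0, -161.2]
contact_force: [0.5, -1.0, 0.0]
gripper_width: 0.0005
gripper_force: 0.0
```

>>> jog_arm:
  deltas:
    - [[-1,1,4,0,0.175],[-1,1,5,0,0.175],[-1,0,2.9,0,0.175],[-1,0,0,0,0.175],[-1,0,0,0,0.175],[-1,0,0,-2,0.175],[-1,0,0,-4,0.175],[-1,0,0,-2.5,0]]

```text
time_s: 3.15
tcp_pos: [0.4975, 0.2428, 0.1583]
eef_rot: [179.9, -0.1, -90.9]
contact_force: [-0.3, -0.6, 0.2]
gripper_width: 0.0006
gripper_force: 0.0
```

```bash
python3 - <<'E'
from h import *
s=r.get_state();print(s['tcp_pos'],s['joints'],s['contact_force'])
b=r.capture('side');c=cv2.resize(b[150:310,250:400],None,fx=3.7,fy=3.7,interpolation=cv2.INTER_CUBIC);cv2.imwrite('pics/d.png',c)
E
```

```text
[0.49751257 0.24284534 0.15834951] [ 4.62756504e+01  1.35133121e+01 -2.15146321e+01 -2.19801502e-02
 -5.50980820e+01 -4.71939497e+01] [-0.33918974 -0.61569564  0.2229886 ]
```

View pics/d.png

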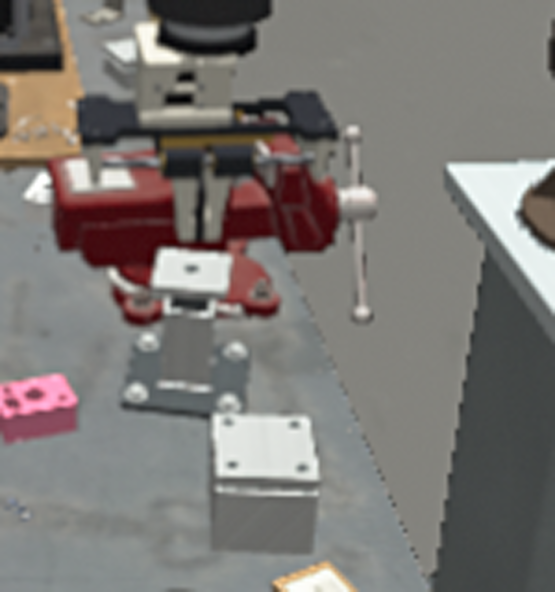

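The closed fingertips at (200,240) hang just above the head plate centre (192,270), and everything round them is clear. Pressing down slowly.

>>> jog_arm:
  deltas:
    - [[-1,0,0.3,-1,0],[-1,0,0,-0.8,0],[-1,0,0,-0.3,0],[-1,0,0,-0.3,0],[-1,0,0,-0.2,0],[-1,0,0,-0.2,0]]

```text
time_s: 3.95
tcp_pos: [0.4977, 0.2476, 0.1325]
eef_rot: [-180.0, 0.0, -91.0]
contact_force: [-0.3, -0.1, 0.3]
gripper_width: 0.0001
gripper_force: 0.0
```

>>> jog_arm:
  deltas:
    - [[-1,0,-0.1,-0.2,0],[-1,0,0,-0.2,0],[-1,0,0,-0.2,0],[-1,0,0,-0.2,0],[-1,0,0,-0.2,0]]

```text
time_s: 4.58
tcp_pos: [0.4976, 0.2464, 0.1228]
eef_rot: [-180.0, -0.0, -91.0]
contact_force: [-2.9, -0.1, 5.5]
gripper_width: 0.0007
gripper_force: 2.9
```

>>> jog_arm:
  deltas:
    - [[-1,0,0,-0.15,0],[-1,0,0,-0.15,0],[-1,0,0,-0.1,0],[-1,0,0,-0.1,0],[-1,0,0,-0.1,0]]

```text
time_s: 5.2
tcp_pos: [0.4976, 0.2465, 0.1167]
eef_rot: [-180.0, 0.0, -91.0]
contact_force: [-0.6, 0.0, 1.8]
gripper_width: 0.0003
gripper_force: 0.7
```

>>> jog_arm:
  deltas:
    - [[-1,0,0,-0.1,0],[-1,0,0,-0.1,0],[-1,0,0,-0.05,0]]

```text
time_s: 5.58
tcp_pos: [0.4976, 0.2465, 0.1138]
eef_rot: [-180.0, -0.0, -91.0]
contact_force: [-1.4, -0.8, 5.3]
gripper_width: 0.0008
gripper_force: 2.6
```

>>> jog_arm:
  deltas:
    - [[-1,0,0,-0.05,0],[-1,0,0,-0.05,0],[-1,0,0,0,0]]

```text
time_s: 5.95
tcp_pos: [0.4976, 0.2465, 0.1136]
eef_rot: [-180.0, -0.0, -91.0]
contact_force: [-3.4, -1.9, 9.2]
gripper_width: 0.0004
gripper_force: 4.6
```

>>> jog_arm:
  deltas:
    - [[-1,0,0,-0.05,0],[-1,0,0,-0.05,0],[-1,0,0,0,0]]

```text
time_s: 6.32
tcp_pos: [0.4977, 0.2465, 0.1134]
eef_rot: [-180.0, 0.0, -90.9]
contact_force: [-6.3, -2.5, 16.0]
gripper_width: 0.0003
gripper_force: 8.2
```

The force now climbs with no further travel: the button has locked. Retreat upward.

>>> jog_arm:
  deltas:
    - [[-1,0,0,1,0],[-1,0,0,4,0],[-1,0,0,5,0],[-1,0,-4,3.2,0],[-1,-0.5,-5.5,0,-0.12],[-1,-0.5,-5.5,0,-0.12],[-1,-0.5,-5.5,0,-0.12],[-1,-0.5,-5.5,0,-0.12]]

```text
time_s: 7.32
tcp_pos: [0.4772, -0.015, 0.2442]
eef_rot: [-180.0, 0.0, -118.7]
contact_force: [0.8, -0.6, 0.4]
gripper_width: 0.0006
gripper_force: 0.0
```

>>> jog_arm:
  deltas:
    - [[-1,-0.5,-5.5,0,-0.12],[-1,-0.5,-5.5,0,-0.12],[1,-0.9,-5.5,0,-0.12],[1,-0.5,-4,0,-0.05],[1,-0.5,-1,0,0],[1,0,0,0,0]]

```text
time_s: 8.07
tcp_pos: [0.4482, -0.2288, 0.2437]
eef_rot: [180.0, 0.0, -142.0]
contact_force: [0.5, -0.0, -0.5]
gripper_width: 0.0346
gripper_force: 0.0
```

```bash
python3 - <<'E'
from h import *
s=r.get_state();print(s['tcp_pos'],s['eef_rot'],s['gripper_width'])
b=r.capture('side');i=r.camera_info('wrist');w=r.capture('wrist')
np.save('w2.npy',i,allow_pickle=True);cv2.imwrite('pics/w2.png',w)
c=cv2.resize(b[200:305,280:350],None,fx=3.657,fy=3.657,interpolation=cv2.INTER_CUBIC)[:384]
cv2.imwrite('pics/e.png',np.hstack([w,c]))
j=r.camera_info('side');print('head centre px crop',[((px(j,(.498,.2465,z))-[280,200])*3.657).round() for z in(.096,.11)])
E
```

```text
[ 0.44822082 -0.22878801  0.24374916] [ 1.79983040e+02  7.32603849e-04 -1.42029704e+02] 0.03460960590533523
head centre px crop [array([80., 99.]), array([81., 84.])]
```

View pics/e.png

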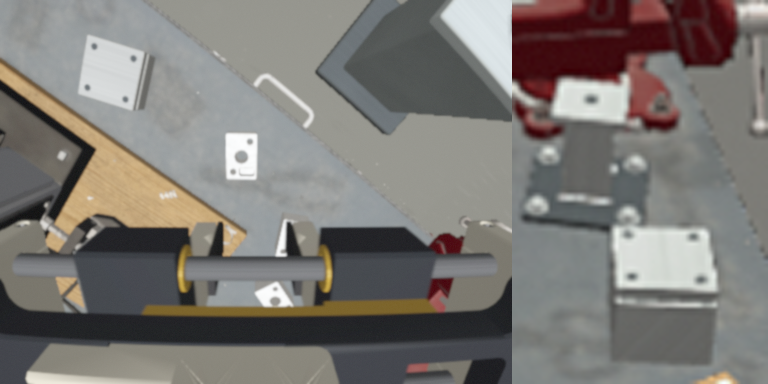

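The prop head's hole is at (80,99) in the right crop, which is exactly the projection for 96 mm, so it is locked. Block A is at (241,156), square with the gripper.

```bash
python3 - <<'E'
from h import *
i=np.load('w2.npy',allow_pickle=True).item();w=cv2.imread('pics/w2.png')
g=w.min(2);m=((g>190)*255).astype(np.uint8);m[:120]=0;m[190:]=0;m[:,:215]=0;m[:,270:]=0
n,l,s,c=cv2.connectedComponentsWithStats(m);k=1+s[1:,4].argmax();print(s[k])
pts=cv2.findNonZero((l==k).astype(np.uint8));B=cv2.boxPoints(cv2.minAreaRect(pts));print(B.round(1).tolist())
P=np.array([at(i,u,.028)[:2] for u in B]);C=P.mean(0);print(C,(C-r.get_state()['tcp_pos'][:2])*100)
for a in range(2):
    d=P[a+1]-P[a];print(np.linalg.norm(d),np.degrees(np.arctan2(d[1],d[0])))
E
```

```text
[ 225  133   33   47 1343]
[[225.0, 133.0], [257.0, 133.0], [257.0, 179.0], [225.0, 179.0]]
[ 0.44836338 -0.24969393] [-0.03667297 -2.18786969]
0.04065297166775355 127.90767069471208
0.06052400327485964 38.12314749088136
```

>>> jog_arm:
  deltas:
    - [[1,0,-2.1,0,0],[1,0,0,-4,0],[1,0,0,-5,0],[1,0,0,-5,0],[1,0,0,-4,0],[1,0,0,-2,0],[1,0,0,-1.5,0],[1,0,0,0,0]]

```text
time_s: 9.18
tcp_pos: [0.4485, -0.2488, 0.0283]
eef_rot: [179.9, -0.1, -141.9]
contact_force: [0.9, -0.3, 0.3]
gripper_width: 0.0875
gripper_force: 0.0
```

>>> jog_arm:
  deltas:
    - [[1,0,-0.1,-0.3,0],[-1,0,0,0,0],[-1,0,0,0,0],[-1,0,0,0,0],[-1,0,0,0,0],[-1,0,0,0,0],[-1,0,0,0,0]]
  force: 25

```text
time_s: 10.05
tcp_pos: [0.4486, -0.2505, 0.0259]
eef_rot: [180.0, -0.0, -142.0]
contact_force: [-0.3, -0.3, 0.7]
gripper_width: 0.0397
gripper_force: 25.0
```

>>> jog_arm:
  deltas:
    - [[-1,0,0,3,0],[-1,0,0,5,0],[-1,0,0,5,0],[-1,0,0,5,0],[-1,0,0,2.5,0],[-1,0.2,3,0,0.05],[-1,0.2,5,0,0.07],[-1,0.2,5,0,0.07]]

```text
time_s: 11.05
tcp_pos: [0.454, -0.1194, 0.2306]
eef_rot: [180.0, -0.0, -131.0]
contact_force: [0.5, -0.0, -2.3]
gripper_width: 0.0399
gripper_force: 25.0
```

>>> jog_arm:
  deltas:
    - [[-1,0.2,5,0,0.07],[-1,0.2,5.5,0,0.07],[-1,0.2,5.5,0,0.07],[-1,0.2,5.5,0,0.07],[-1,0.2,5.5,0,0.07],[-1,0.2,5.5,0,0.07],[-1,0.2,5.5,0,0.07],[-1,0.2,5.5,0,0.07]]

```text
time_s: 12.05
tcp_pos: [0.47, 0.3162, 0.2305]
eef_rot: [180.0, -0.0, -98.9]
contact_force: [2.1, -0.4, -1.8]
gripper_width: 0.0397
gripper_force: 25.0
```

>>> jog_arm:
  deltas:
    - [[-1,0.2,5.5,0,0.07],[-1,0.2,5,0,0],[-1,0,4,0,0],[-1,0,1,0,0],[-1,0,0,0,0]]

```text
time_s: 12.68
tcp_pos: [0.4741, 0.4694, 0.2298]
eef_rot: [179.9, -0.1, -95.0]
contact_force: [0.1, -0.1, -1.8]
gripper_width: 0.0396
gripper_force: 25.0
```

```bash
python3 - <<'E'
from h import *
s=r.get_state();print(s['tcp_pos'],s['eef_rot'],s['gripper_width'],s['joints'])
i=r.camera_info('wrist');w=r.capture('wrist')
np.save('w3.npy',i,allow_pickle=True);cv2.imwrite('pics/w3.png',w)
print(px(i,(.4727,.42,.068)))
E
```

```text
[0.47413601 0.46943327 0.22982594] [ 1.79942926e+02 -8.83904972e-02 -9.49544875e+01] 0.039632771940989124 [ 6.14111948e+01  2.04144462e+01 -1.56231399e+00 -1.81587962e-02
 -6.81270983e+01 -6.63589459e+01]
[250.99724231 132.42597627]
```

View pics/w3.png

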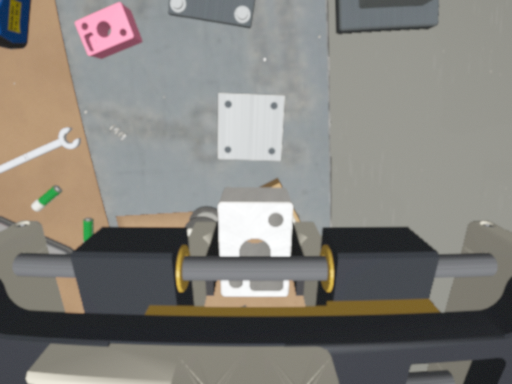

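The riser's top has corners near (218,93), (284,96), (281,161), (218,159). The held block's top is at about x 219–292, y 203–297.

```bash
python3 - <<'E'
from h import *
i=np.load('w3.npy',allow_pickle=True).item();w=cv2.imread('pics/w3.png')
t=np.array([.47413601,.46943327])
g=w.min(2)
m=((g>165)*255).astype(np.uint8);m[:85]=0;m[170:]=0;m[:,:205]=0;m[:,295:]=0
n,l,s,c=cv2.connectedComponentsWithStats(m);k=1+s[1:,4].argmax();print(s[k])
B=cv2.boxPoints(cv2.minAreaRect(cv2.findNonZero((l==k).astype(np.uint8))));print(B.round(1).tolist())
def rep(n,B,z):
    P=np.array([at(i,u,z)[:2] for u in B]);C=P.mean(0);print(n,C,(C-t)*100)
    for a in range(2):
        d=P[a+1]-P[a];print(np.linalg.norm(d).round(4),np.degrees(np.arctan2(d[1],d[0])))
rep('riser box',B,.068);rep('riser hand',[(218,93),(284.5,96),(281.5,161.5),(217.5,159.5)],.068)
# block: top z = tcp + (.028-.0259); edge rows
zt=.2298+.0021
col=w[185:310,226:232].mean((1,2));print(col[:30].round(),col[105:].round())
rep('block',[(219,202.5),(291.5,202.5),(291.5,297),(219,297)],zt)
E
```

```text
[ 217   92   69   70 4364]
[[215.5, 159.60000610351562], [217.1999969482422, 91.80000305175781], [285.6000061035156, 93.4000015258789], [283.8999938964844, 161.3000030517578]]
riser box [0.47270439 0.4147385 ] [-0.14316171 -5.46947662]
0.0718 -98.49680283637325
0.0711 173.6280836366542
riser hand [0.4729805  0.41569946] [-0.11555066 -5.37338103]
0.0693 172.48487451397995
0.0695 83.89685442346347
[159. 156. 152. 149. 148. 148. 148. 148. 149. 149. 150. 150. 150. 151.
 151. 156. 186. 225. 246. 254. 255. 254. 254. 254. 254. 254. 253. 253.
 252. 252.] [251. 251. 251. 251. 250. 239. 210. 176. 162. 161. 161. 161. 161. 161.
 161. 158. 144. 115.  93.  89.]
block [0.47306512 0.47077979] [-0.10708904  0.13465247]
0.0384 174.980776251203
0.0603 87.44343893570337
```

>>> jog_arm:
  deltas:
    - [[-1,0,-2,0,-0.04],[-1,0,-2.5,0,0],[-1,0,-0.95,-2,0],[-1,0,0,-4,0],[-1,0,0,-4,0],[-1,0,0,-2,0],[-1,0,0,-0.7,0],[-1,0,0,0,0]]

```text
time_s: 13.72
tcp_pos: [0.4749, 0.4142, 0.1045]
eef_rot: [-180.0, 0.0, -97.3]
contact_force: [-0.5, -0.2, -1.0]
gripper_width: 0.0398
gripper_force: 25.0
```

>>> jog_arm:
  deltas:
    - [[-1,-0.1,0,-0.4,0],[-1,0,0,-0.3,0],[-1,0,0,-0.1,0],[-1,0,0,-0.1,0],[-1,0,0,-0.05,0],[-1,0,0,-0.05,0],[-1,0,0,0,0]]

```text
time_s: 14.6
tcp_pos: [0.4736, 0.4151, 0.094]
eef_rot: [-180.0, 0.0, -97.3]
contact_force: [-0.6, -0.8, -1.4]
gripper_width: 0.04
gripper_force: 25.0
```

>>> jog_arm:
  deltas:
    - [[-1,0,0,-0.04,0],[-1,0,0,-0.04,0],[-1,0,0,0,0]]

```text
time_s: 14.98
tcp_pos: [0.4736, 0.4151, 0.0939]
eef_rot: [-180.0, 0.0, -97.3]
contact_force: [-2.6, -1.4, 6.0]
gripper_width: 0.0399
gripper_force: 25.0
```

Seated on the riser. Release and rise.

>>> jog_arm:
  deltas:
    - [[-0.05,0,0,0.05,0],[0.1,0,0,0,0],[0.5,0,0,0,0],[1,0,0,0,0],[1,0,0,0,0],[1,0,0,0,0]]

```text
time_s: 15.72
tcp_pos: [0.4736, 0.415, 0.0935]
eef_rot: [180.0, -0.0, -97.3]
contact_force: [-0.0, -0.5, -0.0]
gripper_width: 0.0823
gripper_force: 0.0
```

>>> jog_arm:
  deltas:
    - [[1,0,0,2,0],[1,0,0,5,0],[1,0,0,5,0],[1,0,2,2,0],[1,0,4,0,0],[1,0,0,0,0],[1,0,0,0,0]]

```text
time_s: 16.6
tcp_pos: [0.4733, 0.4747, 0.233]
eef_rot: [180.0, -0.1, -97.3]
contact_force: [-0.1, -0.5, 0.3]
gripper_width: 0.0875
gripper_force: 0.0
```

```bash
python3 - <<'E'
from h import *
s=r.get_state();print(s['tcp_pos'],s['eef_rot'],s['gripper_width'])
i=r.camera_info('wrist');w=r.capture('wrist');b=r.capture('side')
np.save('w4.npy',i,allow_pickle=True);cv2.imwrite('pics/w4.png',w)
c=cv2.resize(b[200:305,280:350],None,fx=3.657,fy=3.657,interpolation=cv2.INTER_CUBIC)[:384]
cv2.imwrite('pics/f.png',np.hstack([w,c]))
print(px(i,(.473,.4155,.096)))
E
```

```text
[0.47329218 0.47467487 0.23297686] [ 1.79970835e+02 -6.06963673e-02 -9.72602843e+01] 0.08753601958061609
[246.28630382 125.29783134]
```

View pics/f.png

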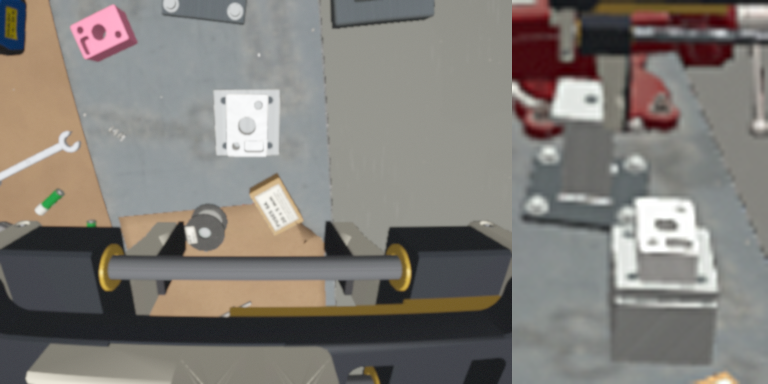

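The block stands on the riser with its bore at (247,125), where the projected centre (246,125) should be. I'll check the offset with a number before handing in.

```bash
python3 - <<'E'
from h import *
i=np.load('w4.npy',allow_pickle=True).item();w=cv2.imread('pics/w4.png').astype(float)
g=w.min(2)
m=((g>228)*255).astype(np.uint8);m[:85]=0;m[170:]=0;m[:,:205]=0;m[:,295:]=0
n,l,s,c=cv2.connectedComponentsWithStats(m);k=1+s[1:,4].argmax();print(s[k])
print('row125',g[125,208:290].astype(int));print('col 240',g[84:166,240].astype(int));print('col 218',g[84:166,218].astype(int))
print('col 276',g[84:166,276].astype(int))
B=cv2.boxPoints(cv2.minAreaRect(cv2.findNonZero((l==k).astype(np.uint8))))
P=np.array([at(i,u,.096)[:2] for u in B]);print(B,P.mean(0),np.linalg.norm(np.diff(P,axis=0),axis=1))
m=((g>165)*255).astype(np.uint8);m[:85]=0;m[170:]=0;m[:,:205]=0;m[:,295:]=0
n,l,s,c=cv2.connectedComponentsWithStats(m);k=1+s[1:,4].argmax();print(s[k])
E
```

```text
[ 226   94   42   62 1991]
row125 [154 154 155 154 153 155 169 196 209 213 212 212 213 212 214 216 216 213
 219 238 246 248 247 246 246 246 246 246 243 229 197 190 205 211 213 213
 212 211 209 209 209 211 213 214 213 211 212 221 237 244 246 247 247 247
 247 247 247 246 236 219 210 209 209 209 209 210 211 212 212 209 199 176
 155 147 146 147 147 147 147 148 149 149]
col 240 [148 149 148 147 154 173 199 210 213 219 231 244 248 248 249 250 250 249
 248 248 247 247 247 247 248 247 248 248 247 247 247 247 247 245 238 225
 214 208 206 207 206 205 201 193 183 171 165 179 206 228 241 246 247 247
 247 247 247 247 245 244 240 236 231 231 236 242 247 248 249 248 246 236
 209 174 153 149 150 149 150 149 150 149]
col 218 [149 149 150 150 149 166 193 209 213 213 213 213 213 212 213 212 212 211
 212 213 213 213 213 213 213 213 213 213 212 213 213 213 213 213 212 213
 212 212 212 212 212 212 212 212 212 212 212 212 212 212 212 212 212 212
 212 212 212 212 212 212 212 212 212 212 213 213 213 213 212 209 199 174
 148 141 145 148 151 154 154 155 155 156]
col 276 [153 151 151 152 160 181 200 210 212 212 212 212 212 212 212 212 212 213
 213 212 212 212 212 212 213 213 212 213 212 213 213 212 213 212 212 212
 212 212 212 212 212 212 212 212 212 212 212 212 212 212 212 211 212 212
 212 211 212 212 211 211 211 211 212 211 211 211 212 211 211 207 193 172
 155 151 151 150 150 151 150 151 151 149]
[[226.  94.]
 [267.  94.]
 [267. 155.]
 [226. 155.]] [0.4728058  0.41552376] [0.03911667 0.05891082 0.04141111]
[ 213   89   68   69 4366]
```

```bash
python3 - <<'E'
from h import *
i=np.load('w4.npy',allow_pickle=True).item()
R=at(i,(246.5,122.2),.068);B=at(i,(246.7,125.2),.096);print(R,B)
if np.linalg.norm((R-B)[:2])<.004: print(r.close_job())
E
```

```text
[0.47338858 0.41420714 0.068     ] [0.47258484 0.41545839 0.096     ]
the job is handed in; nothing more can be done
None
```

The job is handed in: the prop's head stands at about 96 mm with the button locked in the lower hole (judged by the hard stop and the head's height, as I did not see the button). One aluminium block sits on the high riser, centred to within about 2 mm with its top level with the head; nothing else was touched.

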